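# Run a fingertip round the lens and lay down the check flags

## Robot

A 6-joint arm with a two-finger parallel gripper is mounted at the origin on a cart in front of the work surface, level with it; the furniture and walls round the work are solid. World frame = base frame: x ahead of the robot, y to its left, z up, the work surface at z = 0. Lengths are in mm, angles in rad, forces in N, time in s.
With the tool pointing down it reaches from about 350 to 875 mm from the base axis. Payload 4.2 kg.
Tool frame: the origin (TCP) lies at the very end of the fingers, on their centre line; the grasp point (between the pads) lies 19 mm behind it (pinch_z is the distance from the TCP to the grasp point, in mm); z points along the fingers, y is the line along which they close (so a half turn about z gives the same grasp; the last joint's range is limited). The gripper opens to 85 mm and grips with 20 to 120 N. Pads are 22 mm wide; open, the fingers measure 114 mm over their backs; the gripper's body (76 mm by 85 mm) begins 54 mm behind the grasp point. The pads swing forward as they close: fully open they stand 13 mm farther back than shut.
Start: joints at [-0.898, 0.385, 0.008, 0, -1.194, -0.259], TCP at [251.32, -572.222, 231.312] pointing down, gripper open.
Joint ranges: [-3.14, 3.14], [-1.21, 2.06], [-1.07, 1.41], [-3.16, 2.05], [-2.99, -0.16], [-3.1, 3.1]. Speed limits (rad/s): [2.79, 2.79, 3.14, 3.14, 3.14, 3.14].

## Interface

Orientations are given as a unit quaternion [x, y, z, w].
In Python, from bench import * gives the robot as it stands.
- The arm moves only by the tool arm_command, never from a script. Its argument "steps" is one flat list of numbers, 4 for each row, row after row: the shift along the tool's x, y, z in m, then the turn about the tool's z in rad. In form: [tx, ty, tz, roll, tx, ty, tz, roll, ...]. A call has 1 to 20 rows; each row shifts and turns the commanded pose from where the row before left it, along the tool's axes as they then stand; what a row does not reach is not made up. A row lasts 1/8 s, in which the tool goes at most 62.5 mm and 10.7 degrees, less where a joint would pass 70% of its speed; a pose out of reach is approached as far as the arm can. A call with a gripper value outside its range is refused whole. "grip" is the finger opening in m, from 0 to 0.0854, set as the call begins (left out, the last holds). The fingers move at their own pace and stop on an object; the grip force is fixed at half the most. Time passes only in rows, so rows that do not move let the fingers close. It gives the time, the measured TCP pose, the force, the opening and the grip force at its end, in the units of the state.
- read_state(): the state, without advancing time (a new reading comes with each control period).
- get_image(name): name is "side" or "top"; returns the picture (420x560x3 uint8, red, green, blue); there is no depth.
- get_calibration(name): a dict with "camera_matrix" (3x3 intrinsics, pixels), "k1" (the pictures are not rectified: a ray, as slopes to the right and down, at radius r is drawn at 1 + k1 r^2 times it, then the intrinsics apply), "cam_to_world" (4x4, takes a point from camera to world coordinates). Camera axes: x right, y down, z forward; pixel columns grow to the right and rows downward; lengths in mm; the calibration is good to about 2 mm. A picture is of the moment at which its call begins. get_calibration takes no time and is no camera call.
- job_done(): hands the job in; it is judged then, once.
The state is a dict: "clock": time; "joints": joint angles; "joint_vel": joint speeds; "joint_efforts": joint torques, N m; "position": TCP position; "ee_rot": TCP orientation; "contact_force": force on the tool from outside, world axes, zero at the start; "wrist_torque": the same for the moment, N m; "gripper_width": finger opening in mm; "grasp_force": force on a finger pad.
Only numpy, scipy, OpenCV 4.12 (cv2) and the standard library are available. Lean on these libraries where they do the work, as an engineer would, in place of code of your own. Each camera call takes 0.05 s, during which the arm holds its last target. There are 200 camera calls.

## Task

On the round checking board, run your fingertips lightly round the lens and along the row of six little standing flags, tipping them over one after another so that each lies flat, from the red one through the yellow ones to the green one. Pick nothing up: do not touch the lens on its pad, leave the board where it is, and do not disturb the other things on the bench.

Things in the scene. Friction and masses are not known exactly. Their poses are not given: they have to be found in the camera images.
- board: Loose round grey lens-checking board, 212 mm across, 10 mm thick, 1 kg; origin at the centre of its underside, z up. Six hinged flags stand on it on a circle of 78 mm radius round its centre, along a scribed line; the gap in the row lies about its -x. Each is a plate 24 mm wide (radially), 29 mm tall, 4 mm thick. Standing, it reaches 44 mm above the worktop; lying flat, 18 mm
- lens: Pale whitish demo lens, 56x61x5 mm, lying loose, within 3 mm of central, on a rubber pad in the middle of the board, its top 19 mm above the worktop; origin at the centre of its underside
- flag1 (a joint): Flag 1 of 6 (red), hinged 15.5 mm above the worktop on the board's circle, -112.5 degrees from the board's x axis (anticlockwise from above). 0 standing, leaning 0.2 rad back on its stop; 1.77 flat. Tips only forward, anticlockwise round the board; a push far under 1 N past the upright (0.2 rad) makes it fall in about 1 s and stay down
- flag1_tip (a point): Middle of the upper edge of flag 1 (red), 29 mm from its hinge; moves with the flag
- flag2 (a joint): Flag 2 of 6 (yellow), hinged 15.5 mm above the worktop on the board's circle, -67.5 degrees from the board's x axis (anticlockwise from above). 0 standing, leaning 0.2 rad back on its stop; 1.77 flat. Tips only forward, anticlockwise round the board; a push far under 1 N past the upright (0.2 rad) makes it fall in about 1 s and stay down
- flag2_tip (a point): Middle of the upper edge of flag 2 (yellow), 29 mm from its hinge; moves with the flag
- flag3 (a joint): Flag 3 of 6 (yellow), hinged 15.5 mm above the worktop on the board's circle, -22.5 degrees from the board's x axis (anticlockwise from above). 0 standing, leaning 0.2 rad back on its stop; 1.77 flat. Tips only forward, anticlockwise round the board; a push far under 1 N past the upright (0.2 rad) makes it fall in about 1 s and stay down
- flag3_tip (a point): Middle of the upper edge of flag 3 (yellow), 29 mm from its hinge; moves with the flag
- flag4 (a joint): Flag 4 of 6 (yellow), hinged 15.5 mm above the worktop on the board's circle, 22.5 degrees from the board's x axis (anticlockwise from above). 0 standing, leaning 0.2 rad back on its stop; 1.77 flat. Tips only forward, anticlockwise round the board; a push far under 1 N past the upright (0.2 rad) makes it fall in about 1 s and stay down
- flag4_tip (a point): Middle of the upper edge of flag 4 (yellow), 29 mm from its hinge; moves with the flag
- flag5 (a joint): Flag 5 of 6 (yellow), hinged 15.5 mm above the worktop on the board's circle, 67.5 degrees from the board's x axis (anticlockwise from above). 0 standing, leaning 0.2 rad back on its stop; 1.77 flat. Tips only forward, anticlockwise round the board; a push far under 1 N past the upright (0.2 rad) makes it fall in about 1 s and stay down
- flag5_tip (a point): Middle of the upper edge of flag 5 (yellow), 29 mm from its hinge; moves with the flag
- flag6 (a joint): Flag 6 of 6 (green), hinged 15.5 mm above the worktop on the board's circle, 112.5 degrees from the board's x axis (anticlockwise from above). 0 standing, leaning 0.2 rad back on its stop; 1.77 flat. Tips only forward, anticlockwise round the board; a push far under 1 N past the upright (0.2 rad) makes it fall in about 1 s and stay down
- flag6_tip (a point): Middle of the upper edge of flag 6 (green), 29 mm from its hinge; moves with the flag
- parts_box: Bystander: light grey compartment box of small parts, 68x120x24 mm; origin at the centre of its underside
- driver_silver: Bystander: silver precision screwdriver lying flat, 95 mm long, 14 mm thick; origin at the centre of its underside
- loupe: Bystander: black watchmaker's loupe standing on its wide end, 38 mm across, 30 mm high; origin at the centre of its underside
- spectacles: Bystander: gold wire spectacle frame, 136x138x42 mm; origin at the centre of its underside
- glue_tube: Bystander: small glue tube with blue cap, 80x25x18 mm; origin at the centre of its underside
There are look-alikes about, which are no part of the job. There is more than one size of the lens; the one meant has the size given above.

How it is judged (in metres and radians):
On the way, in this order (a step that is already met when the one before it is completed fails the run):
1. flag 1 (red) is tipped over flat (value of joint flag1 above 1.6 rad), for 0.05 s.
2. flag 2 (yellow) is tipped over flat (value of joint flag2 above 1.6 rad), for 0.05 s.
3. flag 3 (yellow) is tipped over flat (value of joint flag3 above 1.6 rad), for 0.05 s.
4. flag 4 (yellow) is tipped over flat (value of joint flag4 above 1.6 rad), for 0.05 s.
5. flag 5 (yellow) is tipped over flat (value of joint flag5 above 1.6 rad), for 0.05 s.
6. flag 6 (green) is tipped over flat (value of joint flag6 above 1.6 rad), for 0.05 s.
At the end, for the whole second after the job is handed in: All six flags lie flat (joints over 1.6 rad), the board and the lens are within 12 mm of where they started and at rest, and the lens is still on the middle of the board (12 mm) (value of joint each of flag1, flag2, flag3, flag4, flag5, flag6 above 1.6 rad and distance of each of board, lens from where it was at the start of the episode below 0.012 m and horizontal distance between lens and board below 0.012 m and linear speed of each of board, lens below 0.01 m/s); the robot touches nothing.
It fails at once if the lens is touched by the fingers (contact force between the fingers and lens above 0.3 N).
It fails at once if the lens is shifted by more than 12 mm or lifted (distance of lens from where it was at the start of the episode above 0.012 m).
It fails at once if the board is shifted by more than 12 mm or lifted or tilted (distance of board from where it was at the start of the episode above 0.012 m or height (world z) of board above 0.006 m or angle between board's own z axis and vertical above 0.06 rad).
It fails at once if the fingers press on the board or its flags with more than 15 N (contact force between the fingers and board above 15 N).
It fails at once if one of the other listed things is shifted by more than 15 mm or lifted (distance of any of parts_box, driver_silver, loupe, spectacles, glue_tube from where it was at the start of the episode above 0.015 m).
It also fails if it takes over 48 s, if anything falls off the work surface, if the arm or the gripper's body presses on something with over 40 N, if the wrist force passes 120 N, or if a joint passes its speed limit or range.

## Working session

There is one attempt and no reset: what is moved stays moved. The work goes in short steps, Python scripts to look and compute and a tool call to move; the robot and the scene stay as the last step left them, time stands still between calls to the robot, and variables do not carry over. Pictures are saved under pics/ and viewed, at most 10 in all, crops included, and the job is handed in when it is done.

Besides the shell and the picture viewer there is one more tool, called after "Call:" as name(argument=value, ...) on one line, values as JSON. arm_command: Moves the arm, as the interface text tells. Its arguments: {"type":"object","properties":{"steps":{"type":"array","items":{"type":"number"}},"grip":{"type":"number"}},"required":["steps"]}

```bash
mkdir -p pics; python3 - <<'E'
from bench import *
import cv2
s=read_state();print(s['position'],s['ee_rot'],s['gripper_width'],s['clock'])
for n in("top","side"):
    cv2.imwrite(f"pics/{n}0.png",cv2.cvtColor(get_image(n),cv2.COLOR_RGB2BGR));print(get_calibration(n))
E
```

```text
[ 251.0753943  -571.72394177  230.2131879 ] [-2.05328618e-01  9.78692482e-01  1.05266855e-03 -2.75635725e-04] 85.54292789902375 0.0
{'camera_matrix': array([[512.03957491,   0.        , 282.3132229 ],
       [  0.        , 512.03957491, 207.03738216],
       [  0.        ,   0.        ,   1.        ]]), 'k1': -0.01234738876876704, 'cam_to_world': array([[-5.97522523e-03, -9.77496356e-01,  2.10867663e-01,
         3.04036742e+02],
       [-9.99979411e-01,  6.33423442e-03,  1.02713163e-03,
         2.20913120e+02],
       [-2.33970263e-03, -2.10857184e-01, -9.77514079e-01,
         1.16765194e+03],
       [ 0.00000000e+00,  0.00000000e+00,  0.00000000e+00,
         1.00000000e+00]])}
{'camera_matrix': array([[419.35681585,   0.        , 276.1906551 ],
       [  0.        , 419.35681585, 210.46239481],
       [  0.        ,   0.        ,   1.        ]]), 'k1': 0.030316471331558927, 'cam_to_world': array([[-9.94705546e-01, -3.18513052e-02,  9.77055337e-02,
         4.19603935e+02],
       [-1.02368246e-01,  3.90687581e-01, -9.14813618e-01,
         1.13508439e+03],
       [-9.03433086e-03, -9.19972124e-01, -3.91879666e-01,
         4.34768374e+02],
       [ 0.00000000e+00,  0.00000000e+00,  0.00000000e+00,
         1.00000000e+00]])}
```

View pics/top0.png

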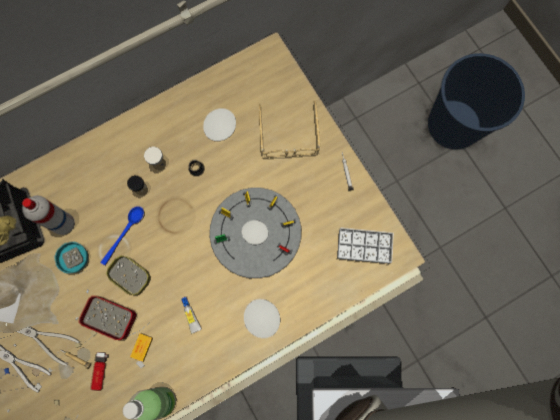

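View pics/side0.png

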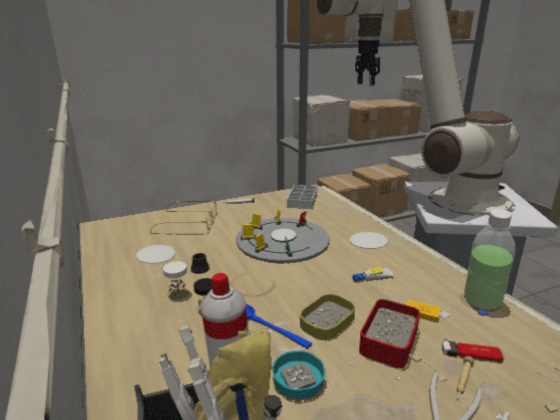

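Top view: board at about (255,232), red flag near (285,250), green near (221,239), and the yellow flags along the upper rim. The other white discs at (220,124) and (262,318) are decoys. The side view agrees. Next I'll measure the board centre and the flags.

```bash
cat > h.py <<'E'
from bench import *
import cv2, numpy as np
def ray(n,uv):
    c=get_calibration(n);K=c["camera_matrix"];k=c["k1"]
    d=cv2.undistortPoints(np.array([[uv]],float),K,np.array([k,0,0,0.]))[0,0]
    T=c["cam_to_world"];return T[:3,3],T[:3,:3]@np.r_[d,1]
def onz(n,uv,z):
    o,d=ray(n,uv);return (o+d*(z-o[2])/d[2])[:2]
def blobs(m,a):
    r,_,st,ce=cv2.connectedComponentsWithStats(m.astype(np.uint8));return [(ce[i],st[i,4]) for i in range(1,r) if st[i,4]>a]
E
python3 - <<'E'
from h import *
im=get_image("top");hsv=cv2.cvtColor(im,cv2.COLOR_RGB2HSV)
H,S,V=[hsv[...,i].astype(int) for i in range(3)]
roi=np.zeros(H.shape,bool);roi[180:285,203:308]=1
g=((S<45)&roi).astype(np.uint8)
c=max(cv2.findContours(g,0,1)[0],key=cv2.contourArea);hull=cv2.convexHull(c)
pts=np.array([onz("top",p[0],10) for p in c.astype(float)])
# circle fit to the world rim points, trimmed
q=pts
for _ in range(5):
    A=np.c_[2*q,np.ones(len(q))];s=np.linalg.lstsq(A,(q**2).sum(1),rcond=None)[0]
    R=np.sqrt(s[2]+s[0]**2+s[1]**2);e=abs(np.hypot(*(pts-s[:2]).T)-R);q=pts[e<4]
C=s[:2];print("C",C,"R",R,len(q),len(pts),"dist",np.hypot(*C))
for nm,m in(("red",((H<8)|(H>172))&(S>120)),("green",(H>45)&(H<90)&(S>100)),("yel",(H>18)&(H<36)&(S>140))):
    for ce,a in blobs(m&roi,8):
        p=onz("top",ce,30)-C;print(nm,ce.round(1),a,p.round(1),np.hypot(*p).round(1),np.degrees(np.arctan2(p[1],p[0])).round(1))
l=(S<40)&(V>170)&roi
for ce,a in blobs(l,100):print("lens",onz("top",ce,19)-C,a)
from scipy.spatial.transform import Rotation as Ro
s=read_state();print(Ro.from_quat(s['ee_rot']).as_matrix().round(3),s['position'])
E
```

```text
C [496.45587053 285.14495837] R 103.46857905652577 255 255 dist 572.5173173469798
red [283.7 248.5] 35 [-41.8 -65.7] 77.8 -122.5
green [220.1 238. ] 58 [-17.1  77. ] 78.9 102.5
yel [247.1 197. ] 36 [77.  17.3] 78.9 12.7
yel [272.8 201.6] 30 [ 65.8 -41.5] 77.8 -32.2
yel [225.3 212.1] 52 [42.  66.3] 78.5 57.6
yel [288.1 222.6] 28 [ 17.  -75.9] 77.8 -77.4
lens [-1.72779496  0.68068124] 483
[[-0.916 -0.402 -0.001]
 [-0.402  0.916  0.002]
 [ 0.     0.002 -1.   ]] [ 251.14431254 -571.84066074  230.45684975]
```

Radii match 78 mm, and the angles fit a board yaw of about -7.8° once the back-lean is allowed for. I'll close the fingers and travel high to a point over the gap, just short of red.

Call:
arm_command(steps=[-0.0418,0.0332,0,0,-0.0418,0.0332,0,0,-0.0418,0.0332,0,0,-0.0418,0.0332,0,0,-0.0418,0.0332,0,0,-0.0418,0.0332,0,0,-0.0418,0.0332,0,0,-0.0418,0.0332,0,0,-0.0418,0.0332,0,0,-0.0418,0.0332,0,0,-0.009,0.044,0.0162,0,-0.009,0.044,0.0162,0,-0.009,0.044,0.0162,0,-0.009,0.044,0.0162,0,-0.009,0.044,0.0162,0,-0.009,0.044,0.0162,0,-0.009,0.044,0.0162,0,-0.009,0.044,0.0162,0,0,0,0,0,0,0,0,0], grip=0)

```text
clock: 2.65
position: [424.7, 250.8, 101.5]
ee_rot: [-0.206, 0.979, -0.0, -0.0]
contact_force: [0.8, -0.2, -0.3]
gripper_width: -0.2
grasp_force: 0.0
```

```bash
python3 - <<'E'
from h import *
s=read_state();print(s['position'],s['ee_rot'],s['gripper_width'],s['clock'])
a=get_image("top")[160:300,180:330];b=get_image("side")[150:290,210:360]
im=np.hstack([cv2.resize(x,(400,373),interpolation=cv2.INTER_CUBIC) for x in(a,b)])
cv2.imwrite("pics/a1.png",im[...,::-1])
E
```

```text
[424.68051836 250.83892916 101.53844749] [-2.05611101e-01  9.78633678e-01 -2.55412007e-04 -3.65581023e-04] -0.21707770157759493 2.65
```

View pics/a1.png

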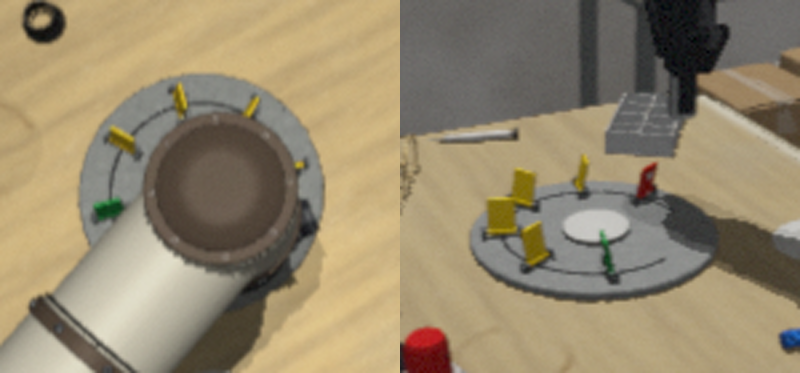

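The side crop shows the shut fingertip at about (683,112), which is full-image (316,192), clear above the gap side. All flags are standing. I'll check that pixel against the TCP and work out the sweep increments.

```bash
python3 - <<'E'
from h import *
from scipy.spatial.transform import Rotation as Ro
c=get_calibration("side");T=np.linalg.inv(c["cam_to_world"])
p=read_state()['position']
uv=cv2.projectPoints(np.array([p]),cv2.Rodrigues(T[:3,:3])[0],T[:3,3],c["camera_matrix"],np.array([c["k1"],0,0,0]))[0];print("tip px",uv)
C=np.array([496.5,285.1]);R=Ro.from_quat([-.2055,.9787,0,0]).as_matrix()[:2,:2]
cur=p[:2]
prev=[-155]
for a0,a1,n in((-155,-155,1),(-155,-120,6),(-120,-75,8),(-75,-30,8),(-30,15,8),(15,60,8),(60,105,8)):
    out=[]
    for a in np.linspace(a0,a1,n+1)[1:]:
        t=C+80*np.array([np.cos(np.radians(a)),np.sin(np.radians(a))]);d=np.round(R.T@(t-cur)/1000,4);cur=cur+R@d*1000;out+=[*map(float,d),0,0]
    print(a1,cur.round(1),out)
E
```

```text
tip px [[[315.48823878 192.74013048]]]
-155 [424.  251.3] [0.0006, 0.0013, 0, 0]
-120 [456.5 215.8] [-0.0006, -0.0081, 0, 0, -0.0014, -0.008, 0, 0, -0.0022, -0.0078, 0, 0, -0.003, -0.0076, 0, 0, -0.0038, -0.0072, 0, 0, -0.0045, -0.0068, 0, 0]
-75 [517.2 207.9] [-0.0049, -0.0061, 0, 0, -0.0055, -0.0056, 0, 0, -0.0061, -0.005, 0, 0, -0.0065, -0.0044, 0, 0, -0.0069, -0.0037, 0, 0, -0.0072, -0.0031, 0, 0, -0.0075, -0.0023, 0, 0, -0.0077, -0.0015, 0, 0]
-30 [565.8 245.1] [-0.0078, -0.0008, 0, 0, -0.0079, -0.0001, 0, 0, -0.0078, 0.0007, 0, 0, -0.0077, 0.0015, 0, 0, -0.0075, 0.0023, 0, 0, -0.0073, 0.003, 0, 0, -0.0069, 0.0036, 0, 0, -0.0066, 0.0043, 0, 0]
15 [573.8 305.8] [-0.0061, 0.005, 0, 0, -0.0056, 0.0055, 0, 0, -0.005, 0.0061, 0, 0, -0.0044, 0.0065, 0, 0, -0.0037, 0.0069, 0, 0, -0.003, 0.0072, 0, 0, -0.0023, 0.0075, 0, 0, -0.0016, 0.0077, 0, 0]
60 [536.5 354.4] [-0.0008, 0.0078, 0, 0, -0.0001, 0.0079, 0, 0, 0.0008, 0.0078, 0, 0, 0.0015, 0.0077, 0, 0, 0.0022, 0.0075, 0, 0, 0.003, 0.0073, 0, 0, 0.0036, 0.0069, 0, 0, 0.0044, 0.0066, 0, 0]
105 [475.8 362.4] [0.0049, 0.0061, 0, 0, 0.0055, 0.0056, 0, 0, 0.0061, 0.005, 0, 0, 0.0065, 0.0044, 0, 0, 0.0069, 0.0037, 0, 0, 0.0072, 0.003, 0, 0, 0.0075, 0.0023, 0, 0, 0.0077, 0.0016, 0, 0]
```

The projected tip falls right on the seen tip. Now I'll descend to z ≈ 33 mm, tip red and wait.

Call:
arm_command(steps=[0.0006,0.0013,0.023,0,0,0,0.023,0,0,0,0.0225,0,-0.0006,-0.0081,0,0,-0.0014,-0.008,0,0,-0.0022,-0.0078,0,0,-0.003,-0.0076,0,0,-0.0038,-0.0072,0,0,-0.0045,-0.0068,0,0,0,0,0,0,0,0,0,0,0,0,0,0,0,0,0,0,0,0,0,0,0,0,0,0,0,0,0,0,0,0,0,0,0,0,0,0])

```text
clock: 5.0
position: [456.4, 216.6, 33.2]
ee_rot: [-0.205, 0.979, 0.0, 0.0]
contact_force: [-0.1, -0.1, -0.5]
gripper_width: -0.1
grasp_force: 0.0
```

```bash
python3 - <<'E'
from h import *
a=get_image("top")[160:300,180:330];b=get_image("side")[150:290,210:360]
im=np.hstack([cv2.resize(x,(400,373),interpolation=cv2.INTER_CUBIC) for x in(a,b)])
cv2.imwrite("pics/a2.png",im[...,::-1])
E
```

```text
(no output)
```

View pics/a2.png

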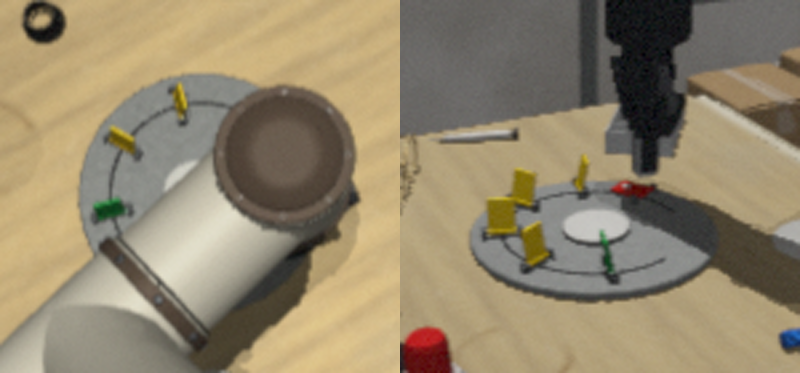

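The side crop shows red flat at (635,188), four yellows still standing, and nothing else moved. On to flags 2 and 3.

Call:
arm_command(steps=[-0.0049,-0.0061,0,0,-0.0055,-0.0056,0,0,-0.0061,-0.005,0,0,-0.0065,-0.0044,0,0,-0.0069,-0.0037,0,0,-0.0072,-0.0031,0,0,-0.0075,-0.0023,0,0,-0.0077,-0.0015,0,0,0,0,0,0,0,0,0,0,0,0,0,0,0,0,0,0,0,0,0,0,0,0,0,0,0,0,0,0,0,0,0,0,0,0,0,0,0,0,0,0])

```text
clock: 7.35
position: [517.0, 208.6, 33.2]
ee_rot: [-0.205, 0.979, 0.0, -0.0]
contact_force: [0.2, -0.6, 0.7]
gripper_width: -0.1
grasp_force: 0.0
```

Call:
arm_command(steps=[-0.0078,-0.0008,0,0,-0.0079,-0.0001,0,0,-0.0078,0.0007,0,0,-0.0077,0.0015,0,0,-0.0075,0.0023,0,0,-0.0073,0.003,0,0,-0.0069,0.0036,0,0,-0.0066,0.0043,0,0,0,0,0,0,0,0,0,0,0,0,0,0,0,0,0,0,0,0,0,0,0,0,0,0,0,0,0,0,0,0,0,0,0,0,0,0,0,0,0,0])

```text
clock: 9.6
position: [565.7, 245.8, 33.2]
ee_rot: [-0.205, 0.979, 0.0, 0.0]
contact_force: [-1.0, -0.3, 0.1]
gripper_width: 0.2
grasp_force: 0.0
```

```bash
python3 - <<'E'
from h import *
a=get_image("top")[160:300,180:330];b=get_image("side")[150:290,210:360]
im=np.hstack([cv2.resize(x,(400,373),interpolation=cv2.INTER_CUBIC) for x in(a,b)])
cv2.imwrite("pics/a3.png",im[...,::-1])
E
```

```text
(no output)
```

View pics/a3.png

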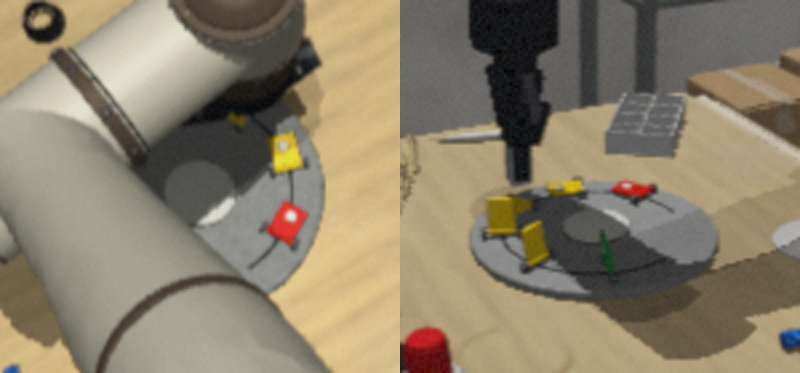

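Red and yellow 2 are flat. Flag 3 lies flat at (520,203), and flags 4, 5 and green still stand. I'll go on to 4, 5 and 6.

Call:
arm_command(steps=[-0.0061,0.005,0,0,-0.0056,0.0055,0,0,-0.005,0.0061,0,0,-0.0044,0.0065,0,0,-0.0037,0.0069,0,0,-0.003,0.0072,0,0,-0.0023,0.0075,0,0,-0.0016,0.0077,0,0,0,0,0,0,0,0,0,0,0,0,0,0,0,0,0,0,0,0,0,0,0,0,0,0,0,0,0,0,0,0,0,0,0,0,0,0,0,0,0,0])

```text
clock: 11.95
position: [573.6, 306.5, 33.2]
ee_rot: [-0.205, 0.979, -0.0, -0.0]
contact_force: [-0.2, 0.4, -0.3]
gripper_width: 0.2
grasp_force: 0.0
```

Call:
arm_command(steps=[-0.0008,0.0078,0,0,-0.0001,0.0079,0,0,0.0008,0.0078,0,0,0.0015,0.0077,0,0,0.0022,0.0075,0,0,0.003,0.0073,0,0,0.0036,0.0069,0,0,0.0044,0.0066,0,0,0,0,0,0,0,0,0,0,0,0,0,0,0,0,0,0,0,0,0,0,0,0,0,0,0,0,0,0,0,0,0,0,0,0,0,0,0,0,0,0])

```text
clock: 14.2
position: [536.3, 355.1, 33.2]
ee_rot: [-0.205, 0.979, -0.0, 0.0]
contact_force: [0.4, 0.5, -0.9]
gripper_width: 0.2
grasp_force: 0.0
```

```bash
python3 - <<'E'
from h import *
a=get_image("top")[160:300,180:330];b=get_image("side")[150:290,210:360]
im=np.hstack([cv2.resize(x,(400,373),interpolation=cv2.INTER_CUBIC) for x in(a,b)])
cv2.imwrite("pics/a4.png",im[...,::-1])
E
```

```text
(no output)
```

View pics/a4.png

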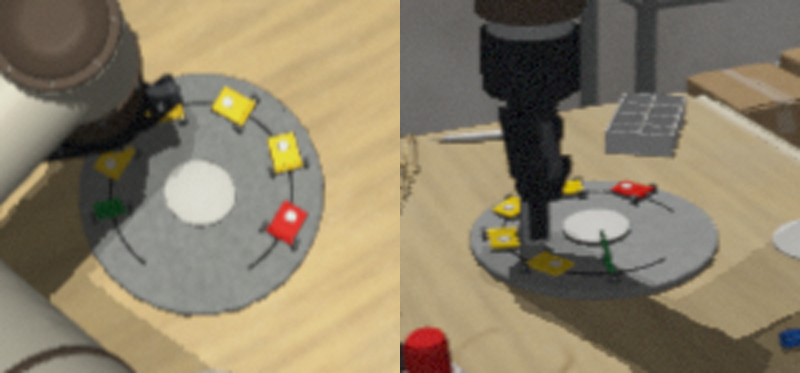

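Red and all four yellows are flat, and green still stands at (605,250). Now green, then straight up.

Call:
arm_command(steps=[0.0049,0.0061,0,0,0.0055,0.0056,0,0,0.0061,0.005,0,0,0.0065,0.0044,0,0,0.0069,0.0037,0,0,0.0072,0.003,0,0,0.0075,0.0023,0,0,0.0077,0.0016,0,0,0,0,0,0,0,0,0,0,0,0,0,0,0,0,0,0,0,0,0,0,0,0,0,0,0,0,0,0,0,0,0,0,0,0,0,0,0,0,0,0])

```text
clock: 16.55
position: [475.6, 363.1, 33.2]
ee_rot: [-0.205, 0.979, -0.0, -0.0]
contact_force: [-0.6, -0.4, -0.4]
gripper_width: 0.4
grasp_force: 0.0
```

Call:
arm_command(steps=[0,0,-0.03,0,0,0,-0.04,0,0,0,-0.04,0,0,0,-0.03,0,0,0,0,0,0,0,0,0,0,0,0,0])

```text
clock: 17.42
position: [475.1, 362.5, 171.7]
ee_rot: [-0.205, 0.979, -0.001, -0.001]
contact_force: [-0.8, -0.6, -0.2]
gripper_width: -0.1
grasp_force: 0.0
```

```bash
python3 - <<'E'
from h import *
a=get_image("top")[160:300,180:330];b=get_image("side")[150:290,210:360]
im=np.hstack([cv2.resize(x,(400,373),interpolation=cv2.INTER_CUBIC) for x in(a,b)])
cv2.imwrite("pics/a5.png",im[...,::-1])
E
```

```text
(no output)
```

View pics/a5.png

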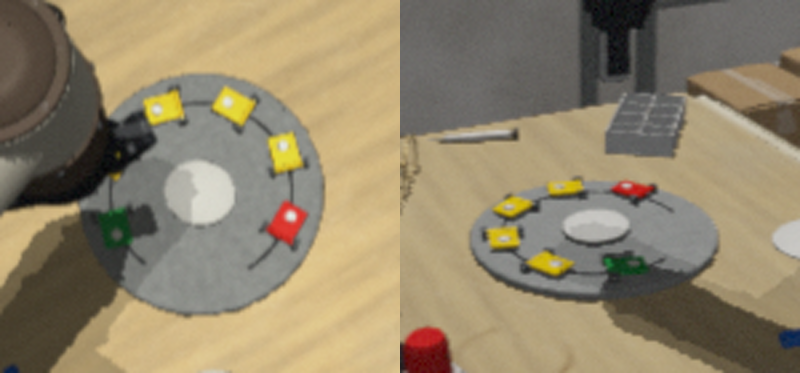

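All six flags lie flat (green at (625,264) in the side crop), the board and lens are in place, and the arm is clear.

```bash
python3 -c "
from bench import *
print(job_done())"
```

```text
the job is handed in; nothing more can be done
None
```

I tipped all six flags flat in order from red to green, the last camera view shows the board and lens still in place, and I handed the job in at about 17.5 s; no verdict came back.

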